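Find the softest spring mount and push its tag down

TASK

Three look-alike spring mounts stand in a row on a plate in the drawer, each with a round pad at the end nearer the robot and an upright T-shaped tag at the other. With the fingertips press each pad at least halfway down and let it come up again, going from the robot's left to its right, to feel which is the softest; then push the tag of the softest mount fully down and leave the other two tags up. Only touch and press: do not lift the mounts, and leave the other things in the drawer alone.

Things in the scene. Friction and masses are not known exactly. Their poses are not given: they have to be found in the camera images.
- plate: Fixed plate 130 x 370 x 8 mm (x, y, z), origin under its centre, +y to its left end, +x away from the robot. On it three look-alike mounts at y = 140 (left), 0, -140 mm: foot 120 x 60 x 14, sprung pad at x = -30, T-shaped tag at x = +32 mm in a guide block (26 x 38, top 54 mm above the floor). The spring rates differ unseen; which is softest changes every time.
- pad_left (a point): Point fixed to the plate: where the centre of the flat rubber top (44 mm across) of the left mount's pad is when up, 68 mm above the floor. The pad goes 12 mm straight down.
- tag_left (a point): Point fixed to the plate: where the centre of the flat top (20 x 32 mm) of the left mount's tag is when up, 78 mm above the floor; 62 mm when fully down. The tag's head is 8 mm thick.
- pad_middle (a point): Point fixed to the plate: where the centre of the flat rubber top (44 mm across) of the middle mount's pad is when up, 68 mm above the floor. The pad goes 12 mm straight down.
- tag_middle (a point): Point fixed to the plate: where the centre of the flat top (20 x 32 mm) of the middle mount's tag is when up, 78 mm above the floor; 62 mm when fully down. The tag's head is 8 mm thick.
- pad_right (a point): Point fixed to the plate: where the centre of the flat rubber top (44 mm across) of the right mount's pad is when up, 68 mm above the floor. The pad goes 12 mm straight down.
- tag_right (a point): Point fixed to the plate: where the centre of the flat top (20 x 32 mm) of the right mount's tag is when up, 78 mm above the floor; 62 mm when fully down. The tag's head is 8 mm thick.
- pad_a (a joint): How far the pad of mount a is pressed: 0 up, 0.012 m at the stop; it springs back. The letters a, b, c are mixed over left, middle and right anew each time. Resistance starts at about 1 N and grows with travel to somewhere between 3 and 14 N at the stop; the increase differs about twofold from one mount to the next.
- tag_a (a joint): How far the tag of mount a (the same mount as joint pad_a) is pushed down: 0 up, 0.016 m fully down, its head resting on the guide block. No spring: about 3 N of friction, and it stays where it is left.
- unit_a (a joint): How far the whole 0.6 kg mount a is lifted off the plate, m. It only sits there: 0 is where it belongs, and it can be pulled straight up by mistake.
- pad_b (a joint): How far the pad of mount b is pressed: 0 up, 0.012 m at the stop; it springs back. The letters a, b, c are mixed over left, middle and right anew each time. Resistance starts at about 1 N and grows with travel to somewhere between 3 and 14 N at the stop; the increase differs about twofold from one mount to the next.
- tag_b (a joint): How far the tag of mount b (the same mount as joint pad_b) is pushed down: 0 up, 0.016 m fully down, its head resting on the guide block. No spring: about 3 N of friction, and it stays where it is left.
- unit_b (a joint): How far the whole 0.6 kg mount b is lifted off the plate, m. It only sits there: 0 is where it belongs, and it can be pulled straight up by mistake.
- pad_c (a joint): How far the pad of mount c is pressed: 0 up, 0.012 m at the stop; it springs back. The letters a, b, c are mixed over left, middle and right anew each time. Resistance starts at about 1 N and grows with travel to somewhere between 3 and 14 N at the stop; the increase differs about twofold from one mount to the next.
- tag_c (a joint): How far the tag of mount c (the same mount as joint pad_c) is pushed down: 0 up, 0.016 m fully down, its head resting on the guide block. No spring: about 3 N of friction, and it stays where it is left.
- unit_c (a joint): How far the whole 0.6 kg mount c is lifted off the plate, m. It only sits there: 0 is where it belongs, and it can be pulled straight up by mistake.
- setting_ring: Bystander: loose steel ring 38 mm across, 14 mm high, lying on the plate between two mounts (bottom 8 mm up). Origin: centre of its underside.
- plug_gauge: Bystander: loose steel plug gauge standing upright on the drawer floor on the robot's side of the plate, 24 mm across, 50 mm high. Origin: centre of its underside.
- gauge_block: Bystander: loose steel block 30 x 35 x 12 mm lying on the plate between two mounts (bottom 8 mm up). Origin: centre of its underside.
- flat_box: Bystander: steel box with a round glass top, 110 x 110 x 43 mm, at the right. Origin: centre of its underside.
- surface_gauge: Bystander: red cast-iron surface gauge base 95 x 65 x 48 mm with a post to 156 mm, at the far right. Origin: centre of its underside.
- vee_block: Bystander: dark steel vee block 70 x 50 x 45 mm, at the left. Origin: centre of its underside.
- mic_rack: Bystander: fixed wooden rack 90 x 300 mm with three upright micrometers, 190 mm high at most, at the far left. Origin: centre of its underside.

How it is judged:
By the outcome, as a careful person would: the job done as asked, in the order asked, and still so for the second after the job is handed in, with the robot touching nothing.
It also fails if it takes over 48 s, if anything falls off the work surface, if the arm or the gripper's body presses on something with over 40 N, if the wrist force passes 120 N, or if a joint passes its speed limit or range.

ROBOT

A 6-joint arm with a two-finger parallel gripper is mounted at the origin on the work surface. World frame = base frame: x ahead of the robot, y to its left, z up, the work surface at z = 0. Lengths are in m, angles in rad, forces in N, time in s.
With the tool pointing down it reaches from about 0.25 to 0.775 m from the base axis. Payload 4 kg.
Tool frame: the origin (TCP) lies at the very end of the fingers, on their centre line; the grasp point (between the pads) lies 19 mm behind it (bot.tcp_to_grasp is the distance from the TCP to the grasp point, in m); z points along the fingers, y is the line along which they close (so a half turn about z gives the same grasp; the last joint's range is limited). The gripper opens to 94 mm and grips with 3 to 60 N. Pads are 16 mm wide; open, the fingers measure 119 mm over their backs; the gripper's body (75 mm by 177 mm) begins 78 mm behind the grasp point.
Start: joints at [1.207, 0.087, 1.371, -0, 1.684, -0.103], TCP at [0.142, 0.531, 0.206] pointing down, gripper open.
Joint ranges: [-3.1, 3.1], [-0.76, 2.03], [0.27, 2.55], [-1.08, 4.22], [0.17, 2.65], [-2.57, 2.57]. Speed limits (rad/s): [2.79, 2.79, 3.14, 3.14, 3.14, 3.14].

INTERFACE

Orientations are given as [roll, pitch, yaw] about the fixed x, y, z axes, in that order (R = Rz(yaw) Ry(pitch) Rx(roll)).
In Python, from plant import bot gives the robot as it stands. The module is installed in compiled form; this text tells all that it offers.
- The arm moves only by the tool apply_moves, never from a script. Its argument "steps" is a list that holds one entry, the list of rows, each a list of 6 numbers: the shift along the tool's x, y, z in m, then the turn, a rotation vector about the tool's x, y, z in rad. In form: [[[x, y, z, wx, wy, wz], ...]]. A call has 1 to 5 rows; each row shifts and turns the commanded pose from where the row before left it, along the tool's axes as they then stand; what a row does not reach is not made up. A row lasts 1/10 s, in which the tool goes at most 50 mm and 8.59 degrees, less where a joint would pass 70% of its speed; a pose out of reach is approached as far as the arm can. A call with a gripper value outside its range is refused whole. "jaw" is the closure in counts, from 0 (fully open) to 255 (shut), set as the call begins (left out, the last holds). The fingers move at their own pace and stop on an object; "grip_force" is the grip in N (left out, the last holds). Time passes only in rows, so rows that do not move let the fingers close. It gives the time, the measured TCP pose, the force, the opening and the grip force at its end, in the units of the state.
- bot.observe(): the state, without advancing time (a new reading comes with each control period).
- bot.camera(name): name is "side" or "top"; returns the picture (420x560x3 uint8, blue, green, red); there is no depth.
- bot.get_calibration(name): a dict with "fx", "fy", "cx", "cy" (pixels), "rvec" (rotation vector, rad) and "tvec" (3), from world to camera coordinates, as OpenCV has them. Camera axes: x right, y down, z forward; pixel columns grow to the right and rows downward; lengths in m; the calibration is good to about 2 mm. A picture is of the moment at which its call begins. get_calibration takes no time and is no camera call.
- bot.hand_in(): hands the job in; it is judged then, once.
The state is a dict: "clock": time; "joint_positions": joint angles; "qvel": joint speeds; "joint_torque": joint torques, N m; "ee_pos": TCP position; "eef_rot": TCP orientation; "force": force on the tool from outside, world axes, zero at the start; "moment": the same for the moment, N m; "width": finger opening in m; "grip_force": force on a finger pad.
Only numpy, scipy, OpenCV 4.12 (cv2) and the standard library are available. Lean on these libraries where they do the work, as an engineer would, in place of code of your own. Each camera call takes 0.05 s, during which the arm holds its last target. There are 200 camera calls.

## Working session

There is one attempt and no reset: what is moved stays moved. The work goes in short steps, Python scripts to look and compute and a tool call to move; the robot and the scene stay as the last step left them, time stands still between calls to the robot, and variables do not carry over. Pictures are saved under pics/ and viewed, at most 10 in all, crops included, and the job is handed in when it is done.

Besides the shell and the picture viewer there is one more tool, called after "Call:" by a JSON object that holds its "method" and its "body". apply_moves: Moves the arm, as the interface text tells. Its arguments: {"type":"object","properties":{"steps":{"type":"array","items":{"type":"array","items":{"type":"array","items":{"type":"number"}}}},"jaw":{"type":"number"},"grip_force":{"type":"number"}},"required":["steps"]}

```bash
mkdir -p pics; python3 - <<'E'
from plant import bot
import cv2
s=bot.observe()
for k in s: print(k,s[k])
for n in("top","side"):
    cv2.imwrite(f"pics/{n}0.png",bot.camera(n)); print(n,bot.get_calibration(n))
E
```

```text
clock 0.0
joint_positions [ 1.20688794e+00  8.79809481e-02  1.37224000e+00 -3.90867377e-05
  1.68361354e+00 -1.03109346e-01]
qvel [ 0.00033002 -0.00113525  0.00011286  0.00046576  0.00069706 -0.00092038]
joint_torque [-1.88208302e-03 -3.40180850e+01 -3.02424967e+01  7.16042938e-02
  3.28712433e-02 -1.60838340e-04]
ee_pos [0.14164407 0.53087662 0.20429725]
eef_rot [-3.13935873e+00 -1.92102461e-04  2.88078904e+00]
force [ 1.77605543 -0.12766414  1.0470941 ]
moment [-0.03330994 -0.0193331  -0.02403201]
grip_force 0.0
width 0.09393633226985726
top {'fx': 420.9916914895877, 'fy': 420.9916914895877, 'cx': 280.0011796290346, 'cy': 213.61237552424413, 'rvec': array([ 2.1834176 , -2.13509187,  0.15478673]), 'tvec': array([2.85372234e-04, 5.25668122e-01, 1.19729734e+00])}
side {'fx': 408.5809030554234, 'fy': 408.5809030554234, 'cx': 279.25856318071493, 'cy': 208.8953549152104, 'rvec': array([ 2.16725999, -0.9352696 ,  0.40115862]), 'tvec': array([-0.33929705,  0.32485134,  0.80000332])}
```

View pics/top0.png

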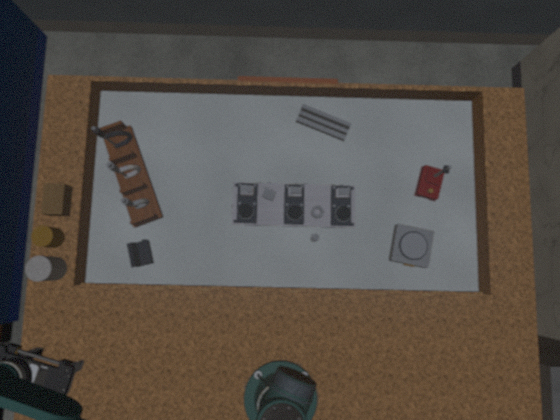

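View pics/side0.png

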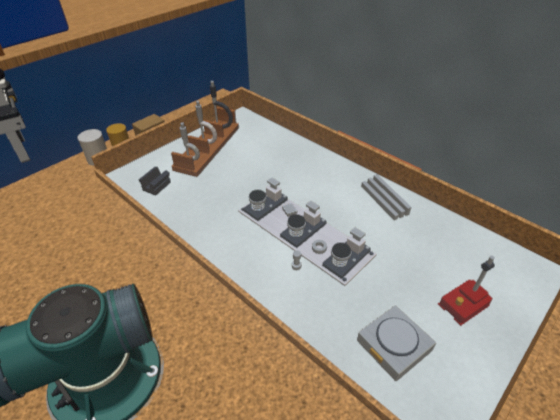

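The top view shows the three mounts at about (247,203), (294,204) and (342,205), with their tags on the far side. The plug gauge is at (314,238) and the ring at (317,212). I'll zoom in for the details.

```bash
python3 - <<'E'
import cv2,numpy as np
a=cv2.imread("pics/top0.png")[170:250,225:365]
b=cv2.imread("pics/side0.png")[170:285,230:385]
a=cv2.resize(a,None,fx=5,fy=5,interpolation=cv2.INTER_CUBIC);b=cv2.resize(b,None,fx=5,fy=5,interpolation=cv2.INTER_CUBIC)
cv2.imwrite("pics/ta.png",cv2.convertScaleAbs(a,alpha=1.3));cv2.imwrite("pics/sb.png",cv2.convertScaleAbs(b,alpha=1.3))
E
```

```text
(no output)
```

View pics/ta.png

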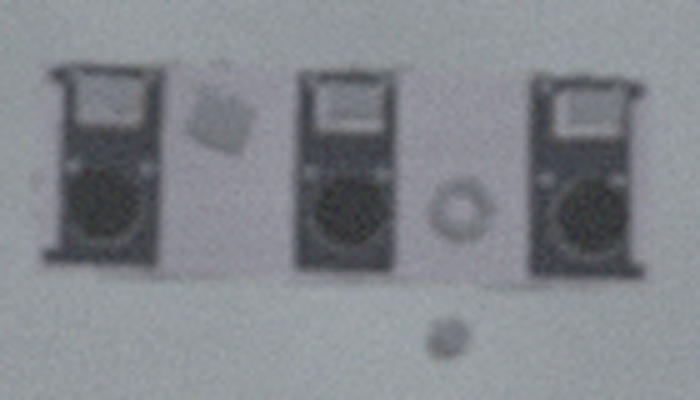

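View pics/sb.png

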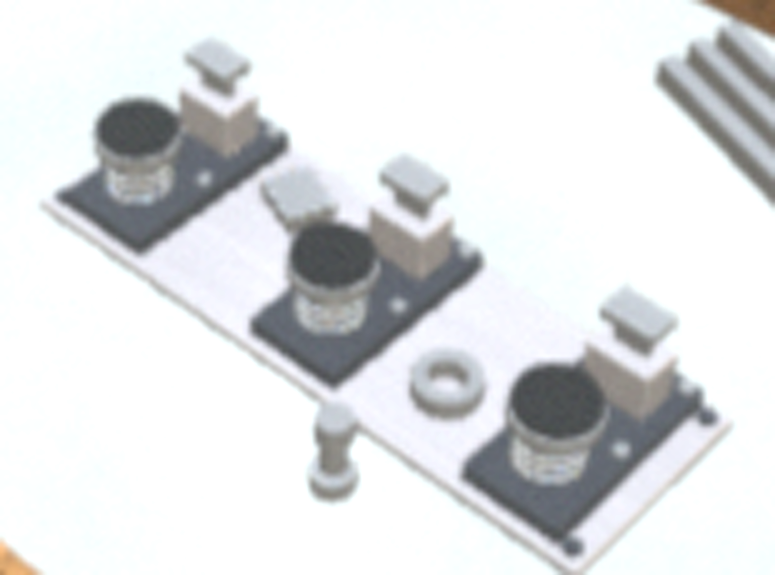

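The crops show the pads at about (101,203), (350,211) and (592,216) in the top crop, and (139,127), (333,256) and (557,400) in the side crop. The side-crop tags are at (217,57), (414,176) and (637,312). Next I triangulate.

```bash
cat > h.py <<'E'
import numpy as np,cv2
from plant import bot
def cal(n):
    c=bot.get_calibration(n);K=np.array([[c['fx'],0,c['cx']],[0,c['fy'],c['cy']],[0,0,1]])
    return K,cv2.Rodrigues(c['rvec'])[0],c['tvec'].reshape(3,1)
def tri(p,q):
    P=[K@np.hstack([R,t]) for K,R,t in (cal("top"),cal("side"))]
    X=cv2.triangulatePoints(*P,np.array(p,float).T,np.array(q,float).T);return (X[:3]/X[3]).T
def plane(n,p,z):
    K,R,t=cal(n);d=(R.T@np.linalg.inv(K)@np.c_[np.array(p,float),np.ones(len(p))].T).T;o=(-R.T@t).ravel()
    return o+d*((z-o[2])/d[:,2])[:,None]
E
python3 - <<'E'
from h import *
np.set_printoptions(precision=4,suppress=True)
T=np.array([[101,203],[350,211],[592,216],[107,100],[350,105],[590,112]],float)
S=np.array([[139,127],[333,256],[557,400],[217,57],[414,176],[637,312]],float)
T=(T+.5)/5-.5+[225,170];S=(S+.5)/5-.5+[230,170]
X=tri(T,S);print(X)
z=np.array([.068]*3+[.078]*3)
for n,p in(("top",T),("side",S)):
    Y=np.vstack([plane(n,p[i:i+1],z[i]) for i in range(6)])
    print(n,Y)
E
```

```text
[[ 0.5293  0.1134  0.0614]
 [ 0.5272 -0.0286  0.0625]
 [ 0.5278 -0.1675  0.0621]
 [ 0.5865  0.1106  0.0772]
 [ 0.5875 -0.0279  0.0757]
 [ 0.5875 -0.1658  0.074 ]]
top [[ 0.5286  0.1128  0.068 ]
 [ 0.5273 -0.029   0.068 ]
 [ 0.5276 -0.1672  0.068 ]
 [ 0.5863  0.1105  0.078 ]
 [ 0.5867 -0.0276  0.078 ]
 [ 0.586  -0.1643  0.078 ]]
side [[ 0.5241  0.108   0.068 ]
 [ 0.5221 -0.0315  0.068 ]
 [ 0.5225 -0.1696  0.068 ]
 [ 0.5858  0.1099  0.078 ]
 [ 0.5858 -0.0297  0.078 ]
 [ 0.5852 -0.1684  0.078 ]]
```

Both views agree: pads at x≈0.526, tags at x≈0.587, and mounts at y≈0.112, -0.029 and -0.168. I'll shut the gripper, turn it square and go to the left pad.

Call:
{"method": "apply_moves", "body": {"steps": [[[0,0,0,0,0,-0.13],[0,0,0,0,0,-0.13],[-0.032,-0.035,0,0,0,0],[-0.032,-0.035,0,0,0,0],[-0.032,-0.035,0,0,0,0]]], "jaw": 255, "grip_force": 10}}

```text
clock: 0.6
ee_pos: [0.2382, 0.425, 0.2047]
eef_rot: [-3.141, -0.0, -3.141]
force: [1.1, 0.0, 0.1]
width: 0.0573
grip_force: 0.0
```

Call:
{"method": "apply_moves", "body": {"steps": [[[-0.032,-0.035,0,0,0,0],[-0.032,-0.035,0,0,0,0],[-0.032,-0.035,0,0,0,0],[-0.032,-0.035,0,0,0,0],[-0.032,-0.035,0,0,0,0]]]}}

```text
clock: 1.1
ee_pos: [0.3983, 0.2495, 0.2051]
eef_rot: [3.141, -0.0, 3.141]
force: [0.8, 1.3, -0.3]
width: 0.0173
grip_force: 0.0
```

Call:
{"method": "apply_moves", "body": {"steps": [[[-0.032,-0.035,0.015,0,0,0],[-0.032,-0.035,0.015,0,0,0],[-0.032,-0.035,0.015,0,0,0],[0,0,0.02,0,0,0],[0,0,0,0,0,0]]]}}

```text
clock: 1.6
ee_pos: [0.4918, 0.1445, 0.1365]
eef_rot: [-3.14, -0.008, 3.138]
force: [0.3, 0.7, 0.0]
width: 0.0005
grip_force: 0.0
```

Call:
{"method": "apply_moves", "body": {"steps": [[[-0.034,-0.033,0,0,0,0],[0,0,0.025,0,0,0],[0,0,0.025,0,0,0],[0,0,0,0,0,0],[0,0,0,0,0,0]]]}}

```text
clock: 2.1
ee_pos: [0.5271, 0.1139, 0.0912]
eef_rot: [3.141, -0.0, -3.141]
force: [0.5, 0.4, 0.2]
width: 0.0001
grip_force: 0.0
```

```bash
python3 - <<'E'
from h import *
s=bot.observe();print(s['ee_pos'],s['force'])
ims=[]
for n in("top","side"):
    K,R,t=cal(n);im=bot.camera(n)
    u=cv2.projectPoints(s['ee_pos'].reshape(1,3),R,t,K,None)[0].ravel().astype(int);print(n,u)
    c=im[u[1]-35:u[1]+35,u[0]-50:u[0]+50]
    ims.append(cv2.convertScaleAbs(cv2.resize(c,(600,420)[:2],interpolation=2)[:300 if 0 else 420],alpha=1.3))
cv2.imwrite("pics/c1.png",cv2.resize(np.hstack(ims),(800,280)))
E
```

```text
[0.52714797 0.11390544 0.09115149] [0.45105372 0.42456371 0.24774849]
top [243 209]
side [256 186]
```

View pics/c1.png

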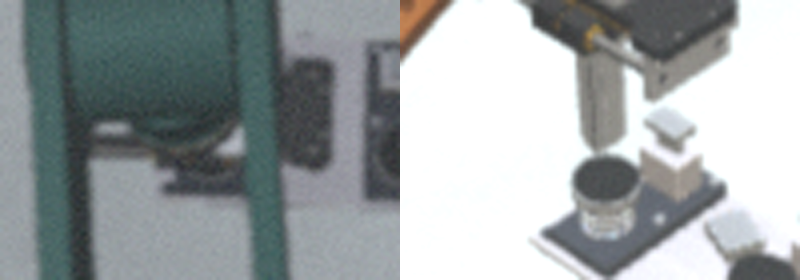

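The fingertips are centred above the left pad, so I press in stages.

Call:
{"method": "apply_moves", "body": {"steps": [[[0,0,0.016,0,0,0],[0,0,0.006,0,0,0],[0,0,0.003,0,0,0],[0,0,0,0,0,0],[0,0,0,0,0,0]]]}}

```text
clock: 2.7
ee_pos: [0.5278, 0.1134, 0.0664]
eef_rot: [3.141, 0.001, 3.141]
force: [-1.0, 0.8, 1.1]
width: 0.0006
grip_force: 0.6
```

Call:
{"method": "apply_moves", "body": {"steps": [[[0,0,0.003,0,0,0],[0,0,0.002,0,0,0],[0,0,0,0,0,0],[0,0,0,0,0,0]]]}}

```text
clock: 3.1
ee_pos: [0.5281, 0.1133, 0.061]
eef_rot: [3.141, 0.002, 3.141]
force: [0.4, 0.5, 2.0]
width: 0.0006
grip_force: 1.3
```

Call:
{"method": "apply_moves", "body": {"steps": [[[0,0,0.002,0,0,0],[0,0,0,0,0,0],[0,0,0,0,0,0],[0,0,0,0,0,0]]]}}

```text
clock: 3.5
ee_pos: [0.5281, 0.1132, 0.0588]
eef_rot: [3.141, 0.001, 3.141]
force: [1.1, 1.1, 2.9]
width: 0.0006
grip_force: 1.5
```

Call:
{"method": "apply_moves", "body": {"steps": [[[0,0,0,0,0,0],[0,0,0,0,0,0]]]}}

```text
clock: 3.7
ee_pos: [0.5278, 0.1131, 0.0587]
eef_rot: [3.142, 0.001, 3.141]
force: [2.4, 1.2, 3.1]
width: 0.0001
grip_force: 1.5
```

Call:
{"method": "apply_moves", "body": {"steps": [[[0,0,0.001,0,0,0],[0,0,0,0,0,0],[0,0,0,0,0,0]]]}}

```text
clock: 4.0
ee_pos: [0.5277, 0.1131, 0.0576]
eef_rot: [3.142, 0.001, 3.141]
force: [2.1, 0.4, 3.3]
width: 0.0006
grip_force: 1.7
```

Call:
{"method": "apply_moves", "body": {"steps": [[[0,0,0,0,0,0],[0,0,0,0,0,0]]]}}

```text
clock: 4.2
ee_pos: [0.5277, 0.1131, 0.0576]
eef_rot: [3.142, 0.001, 3.141]
force: [2.7, 2.0, 3.7]
width: 0.0005
grip_force: 1.7
```

Call:
{"method": "apply_moves", "body": {"steps": [[[0,0,-0.012,0,0,0],[0,0,-0.012,0,0,0],[0,0,-0.012,0,0,0],[0,0,0,0,0,0],[0,0,0,0,0,0]]]}}

```text
clock: 4.7
ee_pos: [0.5274, 0.1131, 0.0938]
eef_rot: [3.142, 0.0, 3.141]
force: [-0.5, 0.4, -0.1]
width: 0.0007
grip_force: 0.0
```

Call:
{"method": "apply_moves", "body": {"steps": [[[0,-0.047,0,0,0,0],[0,-0.047,0,0,0,0],[0,-0.047,0,0,0,0],[0,0,0,0,0,0],[0,0,0,0,0,0]]]}}

```text
clock: 5.2
ee_pos: [0.5267, -0.0286, 0.0927]
eef_rot: [3.141, -0.002, 3.138]
force: [-0.2, 0.6, 0.2]
width: 0.0006
grip_force: 0.0
```

Call:
{"method": "apply_moves", "body": {"steps": [[[0,0,0,0,0,0],[0,0,0,0,0,0]]]}}

```text
clock: 5.4
ee_pos: [0.5272, -0.0265, 0.0931]
eef_rot: [3.141, -0.001, -3.14]
force: [0.3, -0.0, -0.0]
width: 0.0005
grip_force: 0.0
```

Call:
{"method": "apply_moves", "body": {"steps": [[[0,-0.002,0.015,0,0,0],[0,0,0.008,0,0,0],[0,0,0.004,0,0,0],[0,0,0,0,0,0],[0,0,0,0,0,0]]]}}

```text
clock: 5.9
ee_pos: [0.5275, -0.0294, 0.067]
eef_rot: [3.141, 0.0, 3.141]
force: [-0.4, 0.4, 1.5]
width: 0.0002
grip_force: 0.7
```

Call:
{"method": "apply_moves", "body": {"steps": [[[0,0,0.003,0,0,0],[0,0,0.002,0,0,0],[0,0,0,0,0,0],[0,0,0,0,0,0]]]}}

```text
clock: 6.3
ee_pos: [0.528, -0.0297, 0.0621]
eef_rot: [3.141, 0.002, 3.141]
force: [-0.3, 1.4, 4.3]
width: 0.0003
grip_force: 2.0
```

Call:
{"method": "apply_moves", "body": {"steps": [[[0,0,0.002,0,0,0],[0,0,0.001,0,0,0],[0,0,0,0,0,0],[0,0,0,0,0,0]]]}}

```text
clock: 6.7
ee_pos: [0.528, -0.0298, 0.0591]
eef_rot: [3.141, 0.002, 3.141]
force: [-0.0, 1.5, 6.0]
width: 0.0003
grip_force: 2.9
```

Call:
{"method": "apply_moves", "body": {"steps": [[[0,0,0,0,0,0],[0,0,0,0,0,0]]]}}

```text
clock: 6.9
ee_pos: [0.528, -0.0298, 0.0591]
eef_rot: [3.141, 0.002, 3.141]
force: [-0.6, 2.0, 6.1]
width: 0.0005
grip_force: 2.9
```

Call:
{"method": "apply_moves", "body": {"steps": [[[0,0,-0.012,0,0,0],[0,0,-0.012,0,0,0],[0,0,-0.012,0,0,0],[0,0,0,0,0,0],[0,0,0,0,0,0]]]}}

```text
clock: 7.4
ee_pos: [0.5274, -0.0301, 0.0947]
eef_rot: [-3.141, 0.0, 3.141]
force: [0.5, -0.3, 0.6]
width: 0.0005
grip_force: 0.0
```

Call:
{"method": "apply_moves", "body": {"steps": [[[0,-0.046,0,0,0,0],[0,-0.046,0,0,0,0],[0,-0.047,0,0,0,0],[0,0,0,0,0,0],[0,0,0,0,0,0]]]}}

```text
clock: 7.9
ee_pos: [0.5265, -0.1695, 0.0934]
eef_rot: [3.14, -0.002, 3.138]
force: [0.3, 0.6, 0.2]
width: 0.0004
grip_force: 0.0
```

Call:
{"method": "apply_moves", "body": {"steps": [[[0,0,0,0,0,0],[0,0,0,0,0,0]]]}}

```text
clock: 8.1
ee_pos: [0.5272, -0.1675, 0.0942]
eef_rot: [3.141, -0.001, -3.141]
force: [-0.4, 0.2, 0.1]
width: 0.0004
grip_force: 0.0
```

The middle pad gives 6 N at 8.9 mm and the left about 3 N, so the middle is stiffer. Next is the right pad.

Call:
{"method": "apply_moves", "body": {"steps": [[[0,0,0.015,0,0,0],[0,0,0.008,0,0,0],[0,0,0.005,0,0,0],[0,0,0,0,0,0],[0,0,0,0,0,0]]]}}

```text
clock: 8.6
ee_pos: [0.5271, -0.1684, 0.0666]
eef_rot: [3.141, -0.0, 3.141]
force: [-0.7, 0.4, 1.5]
width: 0.0005
grip_force: 1.2
```

Call:
{"method": "apply_moves", "body": {"steps": [[[0,0,0.003,0,0,0],[0,0,0.002,0,0,0],[0,0,0,0,0,0],[0,0,0,0,0,0]]]}}

```text
clock: 9.0
ee_pos: [0.5277, -0.1689, 0.0626]
eef_rot: [-3.142, 0.001, 3.141]
force: [-1.4, 1.6, 6.4]
width: 0.0006
grip_force: 3.2
```

Call:
{"method": "apply_moves", "body": {"steps": [[[0,0,0.002,0,0,0],[0,0,0.001,0,0,0],[0,0,0,0,0,0],[0,0,0,0,0,0]]]}}

```text
clock: 9.4
ee_pos: [0.5277, -0.1689, 0.0602]
eef_rot: [-3.141, 0.001, 3.141]
force: [-2.8, 2.8, 9.1]
width: 0.0004
grip_force: 4.4
```

Call:
{"method": "apply_moves", "body": {"steps": [[[0,0,0,0,0,0],[0,0,0,0,0,0]]]}}

```text
clock: 9.6
ee_pos: [0.5277, -0.169, 0.0602]
eef_rot: [-3.141, 0.001, 3.141]
force: [-2.5, 2.7, 9.6]
width: 0.0005
grip_force: 4.4
```

Call:
{"method": "apply_moves", "body": {"steps": [[[0,0,-0.015,0,0,0],[0,0,-0.015,0,0,0],[0,0,-0.015,0,0,0],[0,0,-0.015,0,0,0],[0,0,0,0,0,0]]]}}

```text
clock: 10.1
ee_pos: [0.5289, -0.1697, 0.1218]
eef_rot: [-3.139, 0.005, 3.141]
force: [-1.0, -0.8, 0.4]
width: 0.0006
grip_force: 0.0
```

The left mount is the softest (about 3.0, 6.0 and 9.3 N, left to right), so I move above its tag.

Call:
{"method": "apply_moves", "body": {"steps": [[[-0.01,0.047,0,0,0,0],[-0.01,0.047,0,0,0,0],[-0.01,0.047,0,0,0,0],[-0.01,0.047,0,0,0,0],[-0.01,0.047,0,0,0,0]]]}}

```text
clock: 10.6
ee_pos: [0.5773, 0.0678, 0.118]
eef_rot: [-3.141, -0.001, 3.141]
force: [1.1, -0.1, -0.5]
width: 0.0006
grip_force: 0.0
```

Call:
{"method": "apply_moves", "body": {"steps": [[[-0.009,0.046,0,0,0,0],[0,0,0,0,0,0],[0,0,0,0,0,0],[0,0,0,0,0,0]]]}}

```text
clock: 11.0
ee_pos: [0.5862, 0.1111, 0.118]
eef_rot: [-3.141, -0.001, 3.14]
force: [0.3, -0.3, 0.4]
width: 0.0007
grip_force: 0.0
```

Call:
{"method": "apply_moves", "body": {"steps": [[[-0.001,0,0.018,0,0,0],[0,0,0.015,0,0,0],[0,0,0,0,0,0],[0,0,0,0,0,0]]]}}

```text
clock: 11.4
ee_pos: [0.587, 0.1111, 0.0848]
eef_rot: [-3.141, -0.002, 3.139]
force: [0.3, -0.5, 1.1]
width: 0.0002
grip_force: 0.0
```

```bash
python3 - <<'E'
from h import *
c=bot.camera("side")[140:240,200:340]
cv2.imwrite("pics/c2.png",cv2.convertScaleAbs(cv2.resize(c,(700,500),interpolation=2),alpha=1.3))
E
```

```text
(no output)
```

View pics/c2.png

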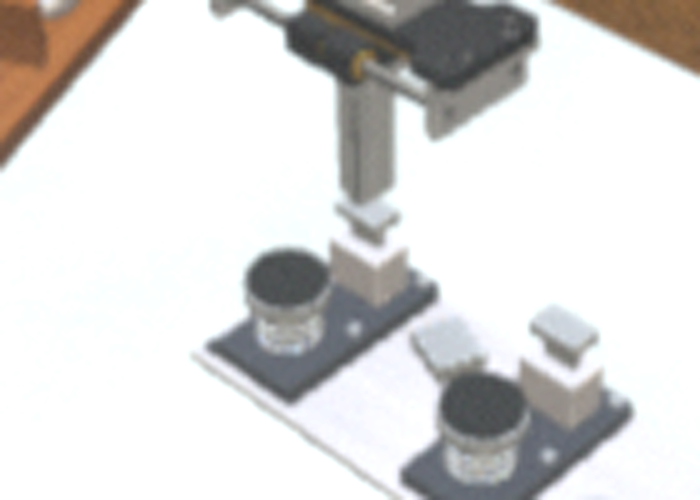

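The fingertips are centred over the left tag at about (367,210). I push down now.

Call:
{"method": "apply_moves", "body": {"steps": [[[0,0,0.006,0,0,0],[0,0,0.006,0,0,0],[0,0,0.005,0,0,0],[0,0,0.003,0,0,0],[0,0,0,0,0,0]]]}}

```text
clock: 11.95
ee_pos: [0.5876, 0.1121, 0.0653]
eef_rot: [3.141, 0.0, 3.141]
force: [0.7, 0.1, 1.7]
width: 0.0006
grip_force: 0.6
```

Call:
{"method": "apply_moves", "body": {"steps": [[[0,0,0.002,0,0,0],[0,0,0.001,0,0,0],[0,0,0,0,0,0]]]}}

```text
clock: 12.25
ee_pos: [0.5876, 0.1121, 0.0624]
eef_rot: [3.141, 0.0, 3.141]
force: [2.0, -0.1, 1.8]
width: 0.0006
grip_force: 0.9
```

Call:
{"method": "apply_moves", "body": {"steps": [[[0,0,0.001,0,0,0],[0,0,0,0,0,0],[0,0,0,0,0,0]]]}}

```text
clock: 12.55
ee_pos: [0.5876, 0.1121, 0.0623]
eef_rot: [3.141, 0.001, 3.141]
force: [0.3, -0.8, 4.7]
width: 0.0005
grip_force: 2.6
```

It has reached the stop at 62.3 mm. I'll push a little harder to be sure it is seated, then retreat.

Call:
{"method": "apply_moves", "body": {"steps": [[[0,0,0.002,0,0,0],[0,0,0,0,0,0],[0,0,0,0,0,0]]]}}

```text
clock: 12.85
ee_pos: [0.5877, 0.1121, 0.0621]
eef_rot: [3.141, 0.001, 3.141]
force: [-3.1, -0.5, 11.8]
width: 0.0003
grip_force: 5.8
```

Call:
{"method": "apply_moves", "body": {"steps": [[[0,0,-0.02,0,0,0],[0,0,-0.03,0,0,0],[0,0,-0.03,0,0,0],[0,0,-0.02,0,0,0],[0,0,0,0,0,0]]]}}

```text
clock: 13.35
ee_pos: [0.5887, 0.1124, 0.1625]
eef_rot: [3.141, 0.005, 3.141]
force: [-0.5, 0.8, -0.3]
width: 0.0006
grip_force: 0.0
```

```bash
python3 - <<'E'
from h import *
c=bot.camera("side")[165:290,220:395]
cv2.imwrite("pics/c3.png",cv2.convertScaleAbs(cv2.resize(c,(700,500),interpolation=2),alpha=1.3))
E
```

```text
(no output)
```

View pics/c3.png

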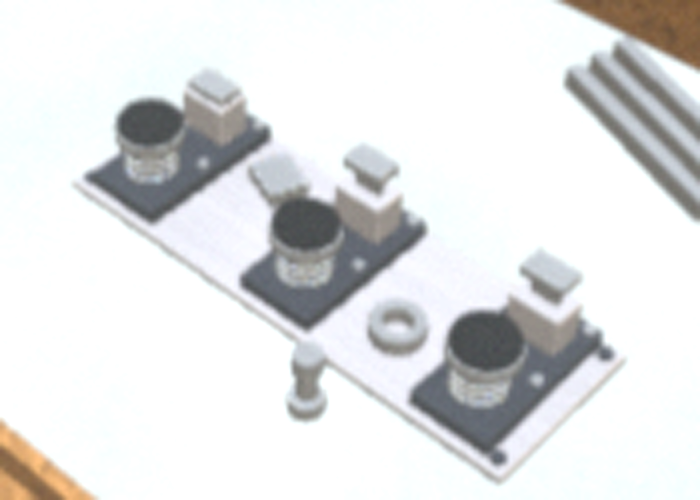

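The left tag at (212,87) rests on its guide block. The tags at (371,165) and (551,272) are still up, all three pads are up, and the loose parts haven't moved.

```bash
python3 -c "
from plant import bot
print(bot.hand_in())"
```

```text
the job is handed in; nothing more can be done
None
```

I pressed the pads left to right; the left mount was the softest (about 3 N near 9 mm, against 6 N at 9 mm for the middle and 9 N at 8 mm for the right), so I pushed its tag fully down, left the other two up, and handed the job in at about 13.4 s.

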